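# Sort the checker canisters by heft into the games tray

## Robot

A 6-joint arm with a two-finger parallel gripper is mounted at the origin on the work surface. World frame = base frame: x ahead of the robot, y to its left, z up, the work surface at z = 0. Lengths are in m, angles in rad, forces in N, time in s.
With the tool pointing down it reaches from about 0.25 to 0.775 m from the base axis. Payload 4 kg.
Tool frame: the origin (TCP) lies on the centre line of the jaws, within the pads' length; the fingertips stand 25 mm ahead of it and the grasp point (between the pads) lies 6 mm ahead of it; z points along the fingers, x is the direction in which the jaws open and shut, and the axes are right-handed (so a half turn about z gives the same grasp; the last joint's range is limited). The gripper opens to 94 mm and grips with 3 to 60 N. Pads are 16 mm wide; open, the fingers measure 119 mm over their backs; the gripper's body (75 mm by 177 mm) begins 78 mm behind the grasp point.
Start: joints at [-1.244, 0.087, 1.371, -0, 1.684, -0.103], TCP at [0.229, -0.5, 0.231] pointing down, gripper open.
Joint ranges: [-3.1, 3.1], [-0.76, 2.03], [0.27, 2.55], [-1.08, 4.22], [0.17, 2.65], [-2.57, 2.57]. Speed limits (rad/s): [2.79, 2.79, 3.14, 3.14, 3.14, 3.14].

## Interface

Orientations are given as a rotation vector (axis times angle).
In Python, from workcell import robot, eyes, recognise, cut_out gives the robot as it stands.
- The arm moves only by the tool arm_command, never from a script. Its argument "steps" is a list of rows, each an object with "delta_pos": the shift along the world's x, y, z in mm, a list of three; "rotation": the turn, a rotation vector about the world's x, y, z in degrees, a list of three; "claw": the opening, from 0 (shut) to 1 (fully open). A call has 1 to 20 rows; each row is the pose to reach, as a shift and turn from the pose commanded when the call began; what a row does not reach only later rows make up. A row lasts 1/8 s, in which the tool goes at most 62.5 mm and 10.7 degrees, less where a joint would pass 70% of its speed; a pose out of reach is approached as far as the arm can. A call with a gripper value outside its range is refused whole. The fingers move at their own pace and stop on an object; "newtons" is the grip in N (left out, the last holds). Time passes only in rows, so rows that repeat a pose let the fingers close. It gives the time, the measured TCP pose, the force and the opening at its end, in the units of the state.
- robot.read_state(): the state, without advancing time (a new reading comes with each control period).
- eyes.camera(name): name is "scene" or "top" or "wrist"; returns a dict with "image" (420x560x3 uint8, red, green, blue), "fovy" (degrees; the focal length in pixels is half the picture's height over the tangent of half this angle, whatever the lens; pixels are square), "cx", "cy" (the principal point, pixels), "extrinsics" (4x4, takes a point from camera to world coordinates); the wrist camera has in their place "T_tool_cam" (4x4, takes a point from camera to tool coordinates, whose origin is the TCP and whose axes are the tool frame's). Camera axes: x right, y down, z forward; pixel columns grow to the right and rows downward; lengths in m; the calibration is good to about 2 mm. A picture is of the moment at which its call begins: read the wrist's pose just before it. There is no depth.
- robot.finish_job(): hands the job in, once; it reports no verdict.
Trained networks look in the newest picture that a camera, given by its name, has taken for a name from the list of things; names that differ only in an ending like _2 or _b are one class to them, and where a whole thing is asked for, a point or a joint stands for the part that bears it (a point fixed in the world has none). Each returns a list of dicts, best first, with "confidence" (0 to 1); they miss things now and then, are a little off and sometimes report something else, mostly with a low value. They report only what shows in the picture. A call takes as long as a camera call.
- recognise(camera, query): "point" ([x, y, z] in m, in the coordinates of the camera as it stood for that picture, good to about 4 mm: the middle of the surface that is visible of it).
- cut_out(camera, query): "region" (420x560 bool, what is visible of it).
The state is a dict: "t": time; "joints": joint angles; "qvel": joint speeds; "tau": joint torques, N m; "tool_pos": TCP position; "eef_rot": TCP orientation; "wrist_force": force on the tool from outside, world axes, zero at the start; "wrist_torque": the same for the moment, N m; "opening": finger opening in m.
Only numpy, scipy, OpenCV 4.12 (cv2) and the standard library are available. Lean on these libraries where they do the work, as an engineer would, in place of code of your own. Each camera call takes 0.05 s, during which the arm holds its last target.

## Task

Put the three look-alike canisters away in the games tray, telling them apart by their weight in the hand: the heaviest (solid checkers) in the well next to the dice pocket, the middle one (hollow checkers) in the middle well, and the lightest (empty) in the well at the far end. The drilled board lies loose in the tray, so feel for each hole and let each canister down gently, upright and fully home on the tray's floor. Do not lean on the board, and leave everything else on the table as it is.

Things in the scene. Friction and masses are not known exactly. Their poses are not given: they have to be found in the camera images.
- tray: bamboo games tray, fixed, 112 mm (x) by 358 mm (y), 30 mm high, walls and floor 6 mm. Origin on the table under the marked centre of the middle well; y runs along the row of wells to the square dice pocket at its +y end, z up. In it lies a loose bamboo board with three wells. Board and tray mark if a canister presses on them with over about 40 N or the hand with over 10 N
- board_space (a point): centre of the tray's 100 by 260 mm compartment, 6 mm above the table (the tray's floor, which is also the floor of the wells). The board on it is 92 by 252 mm, 16 mm thick, with three through wells in a row 80 mm apart, each 62 mm across, sharp-edged. It starts anywhere in its 4 mm of play each way in x and y, does not turn, and slides only if pushed sideways with over about 6 N
- well_near (a point): marked centre of the near well, 22 mm above the table (the board's upper face). The hole itself is off from here by the board's shift, up to 4 mm along each of the tray's x and y, the same for all three wells. Next to the dice pocket, 80 mm from the tray's origin along +y: for the heaviest
- well_mid (a point): marked centre of the middle well, 22 mm above the table (the board's upper face). The hole itself is off from here by the board's shift, up to 4 mm along each of the tray's x and y, the same for all three wells. For the middle weight. A canister fully home in a well has its centre 54 mm above the table; standing on the board, 70 mm
- well_far (a point): marked centre of the far well, 22 mm above the table (the board's upper face). The hole itself is off from here by the board's shift, up to 4 mm along each of the tray's x and y, the same for all three wells. Farthest from the dice pocket, 80 mm from the tray's origin along -y: for the lightest
- tin_1_center (a point): centre (half-way up) of one of three closed canisters that look alike: upright plain aluminium cylinder with flat bamboo lid, 58 mm across, 96 mm tall, sharp-edged foot; z up its axis. Whole mass 0.53 to 0.63 kg with solid checkers in it, 0.28 to 0.32 kg with hollow ones, 0.10 to 0.11 kg empty. Which is which changes every time and does not follow the names. Lid stays on
- tin_2_center (a point): centre (half-way up) of one of three closed canisters that look alike: upright plain aluminium cylinder with flat bamboo lid, 58 mm across, 96 mm tall, sharp-edged foot; z up its axis. Whole mass 0.53 to 0.63 kg with solid checkers in it, 0.28 to 0.32 kg with hollow ones, 0.10 to 0.11 kg empty. Which is which changes every time and does not follow the names. Lid stays on
- tin_3_center (a point): centre (half-way up) of one of three closed canisters that look alike: upright plain aluminium cylinder with flat bamboo lid, 58 mm across, 96 mm tall, sharp-edged foot; z up its axis. Whole mass 0.53 to 0.63 kg with solid checkers in it, 0.28 to 0.32 kg with hollow ones, 0.10 to 0.11 kg empty. Which is which changes every time and does not follow the names. Lid stays on
- dispenser: stainless push-pump dispenser, empty, 66 mm across and 167 mm tall with its pump, spout reaching 52 mm out; origin under its centre; a bystander
- saucer: white porcelain saucer, 140 mm across, 18 mm high; origin under its centre; a bystander
- timer: flat grey plastic timer, 52 by 78 mm, 24 mm high, with a small toggle switch that stands up to 37 mm; origin under its centre; a bystander
- checker_1: white plastic checker, 40 mm across, 9 mm thick, number 1 from below in a stack of three; origin under its centre; a bystander
- checker_2: white plastic checker, 40 mm across, 9 mm thick, number 2 from below in a stack of three; origin under its centre; a bystander
- checker_3: white plastic checker, 40 mm across, 9 mm thick, number 3 from below in a stack of three; origin under its centre; a bystander
- die_1: black die, 16 mm cube, lying in the tray's dice pocket; origin under its centre; a bystander
- die_2: black die, 16 mm cube, lying in the tray's dice pocket; origin under its centre; a bystander

How it is judged:
By the outcome, as a careful person would: the job done as asked, in the order asked, and still so for the second after the job is handed in, with the robot touching nothing.
It also fails if it takes over 72 s, if anything falls off the work surface, if the arm or the gripper's body presses on something with over 40 N, if the wrist force passes 120 N, or if a joint passes its speed limit or range.

## Working session

There is one attempt and no reset: what is moved stays moved. The work goes in short steps, Python scripts to look and compute and a tool call to move; the robot and the scene stay as the last step left them, time stands still between calls to the robot, and variables do not carry over. Pictures are saved under pics/ and viewed, and the job is handed in when it is done.

Besides the shell and the picture viewer there is one more tool, called as name(argument=value, ...), one argument or row to a line, values as JSON. arm_command: Moves the arm, as the interface text tells. Its arguments: {"type":"object","properties":{"steps":{"type":"array","items":{"type":"object","properties":{"delta_pos":{"type":"array","items":{"type":"number"}},"rotation":{"type":"array","items":{"type":"number"}},"claw":{"type":"number"}}}},"newtons":{"type":"number"}},"required":["steps"]}

```bash
mkdir -p pics; cat > h.py <<'E'
import numpy as np, cv2
from workcell import robot, eyes, recognise, cut_out
def K(c):
    f=210/np.tan(np.radians(c['fovy'])/2); return f,c['cx'],c['cy']
def ray(c,u,v,T=None):
    f,cx,cy=K(c); T=c['extrinsics'] if T is None else T; T=np.array(T)
    d=T[:3,:3]@np.array([(u-cx)/f,(v-cy)/f,1]); return T[:3,3],d
def atz(c,u,v,z,T=None):
    o,d=ray(c,u,v,T); return o+d*(z-o[2])/d[2]
def proj(c,p,T=None):
    f,cx,cy=K(c); T=c['extrinsics'] if T is None else T; T=np.array(T)
    q=T[:3,:3].T@(np.array(p)-T[:3,3]); return cx+f*q[0]/q[2],cy+f*q[1]/q[2]
def save(c,n): cv2.imwrite('pics/'+n,c['image'][:,:,::-1])
E
python3 - <<'E'
from h import *
np.set_printoptions(precision=4,suppress=True)
s=robot.read_state(); print(s)
for n in ['top','scene']:
    c=eyes.camera(n); save(c,n+'0.png'); print(n,c['fovy'],c['cx'],c['cy'],c['extrinsics'])
    for q in ['tin_1_center','tray','well_near','well_mid','dispenser','saucer','timer','checker_1','die_1']:
        T=np.array(c['extrinsics'])
        try:
            for r in recognise(n,q): print(q,round(r['confidence'],2),T[:3,:3]@np.array(r['point'])+T[:3,3])
        except Exception as e: print(q,e)
print(robot.read_state()['t'])
E
```

```text
{'t': 0.0, 'joints': array([-1.2441,  0.0879,  1.3722, -0.    ,  1.6836, -0.1031]), 'qvel': array([-0.0017,  0.0017, -0.0007,  0.0005,  0.0007, -0.0014]), 'tau': array([ -0.0001, -34.0183, -30.2428,   0.0717,   0.0329,  -0.0002]), 'tool_pos': array([ 0.229 , -0.4995,  0.2293]), 'eef_rot': array([-2.6429,  1.6959,  0.0026]), 'wrist_force': array([-1.0114,  0.0615,  0.2861]), 'wrist_torque': array([-0.0109, -0.0107, -0.0017]), 'opening': 0.09404645920153903}
top 57.37262638934947 270.66252717796635 213.07308969318936 [[ 0.0212 -0.9855  0.1685  0.3943]
 [-0.9995 -0.0246 -0.0185  0.0718]
 [ 0.0223 -0.168  -0.9855  1.0064]
 [ 0.      0.      0.      1.    ]]
tin_1_center 0.74 [ 0.4234 -0.2236  0.097 ]
tray 0.56 [0.6302 0.022  0.018 ]
well_near 0.64 [0.6296 0.0195 0.0215]
well_mid 0.57 [0.6265 0.0253 0.0204]
dispenser 0.95 [0.6263 0.3835 0.1219]
saucer 0.88 [0.4415 0.3611 0.0104]
timer 0.82 [ 0.5603 -0.3822  0.0252]
checker_1 0.71 [0.5004 0.4947 0.0278]
die_1 0.53 [0.6506 0.1722 0.0213]
die_1 0.43 [0.6094 0.1586 0.0231]
scene 45.16355406863512 267.00184902669 203.93833152341554 [[ 0.6346  0.409  -0.6558  1.5706]
 [ 0.7728 -0.34    0.5358 -0.7644]
 [-0.0038 -0.8468 -0.5318  0.8914]
 [ 0.      0.      0.      1.    ]]
tin_1_center 0.84 [ 0.4538 -0.2436  0.0631]
tray 0.69 [0.6283 0.0006 0.0236]
well_near 0.8 [0.6291 0.0033 0.0214]
well_mid 0.59 [0.6278 0.0007 0.026 ]
saucer 0.92 [0.4345 0.3735 0.0073]
timer 0.83 [ 0.5768 -0.3963  0.0231]
timer 0.65 [0.6284 0.0013 0.0245]
checker_1 0.51 [0.4348 0.3705 0.0052]
1.0
```

View pics/top0.png

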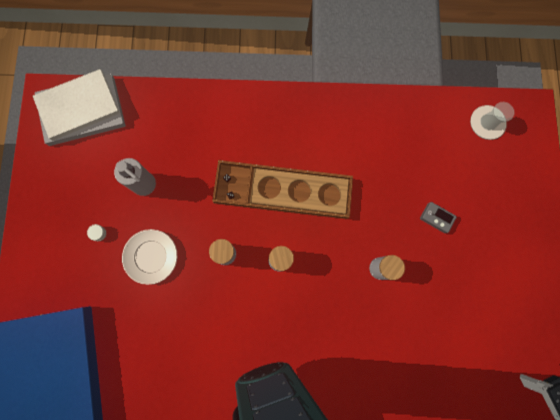

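View pics/scene0.png

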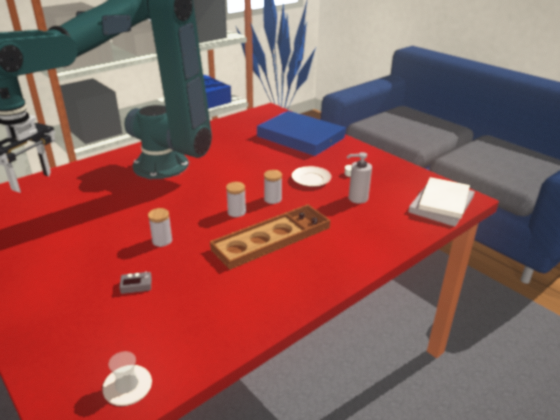

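```bash
cat > m.py <<'E'
from h import *
np.set_printoptions(precision=4,suppress=True)
for n in ['top','scene']:
    c=eyes.camera(n); hsv=cv2.cvtColor(c['image'],cv2.COLOR_RGB2HSV)
    m=((hsv[...,0]>8)&(hsv[...,0]<30)&(hsv[...,1]>50)).astype(np.uint8)
    m=cv2.morphologyEx(m,cv2.MORPH_OPEN,np.ones((3,3)))
    k,l,st,ce=cv2.connectedComponentsWithStats(m)
    for i in range(1,k):
        if 150<st[i,4]<8000:
            pt=atz(c,*ce[i],0.096); print(n,st[i],ce[i],'lid@96',pt)
            if st[i,4]>1500:
                q=cv2.boxPoints(cv2.minAreaRect(np.argwhere(l==i)[:,::-1].astype(np.float32)))
                P=np.array([atz(c,*p,0.03) for p in q]); print(q,P,P.mean(0))
    cv2.imwrite('pics/mask_%s.png'%n,m*255)
    if n=='top': x0,y0,x1,y1=200,150,370,285
    else: x0,y0,x1,y1=140,160,340,270
    im=cv2.resize(c['image'][y0:y1,x0:x1],None,fx=4,fy=4,interpolation=cv2.INTER_CUBIC); cv2.imwrite('pics/z_%s.png'%n,im[:,:,::-1])
E
python3 m.py
```

```text
top [ 438    0  122   27 3009] [500.7517  11.9561] lid@96 [ 1.1127 -0.551   0.096 ]
[[438.  26.]
 [438.   0.]
 [559.   0.]
 [559.  26.]] [[ 1.1131 -0.4113  0.03  ]
 [ 1.1963 -0.4157  0.03  ]
 [ 1.2102 -0.7711  0.03  ]
 [ 1.1262 -0.7621  0.03  ]] [ 1.1615 -0.59    0.03  ]
top [ 441   35  119  101 3646] [509.7441  55.2932] lid@96 [ 0.9862 -0.5647  0.096 ]
[[437.9922 131.2498]
 [441.0215  34.3132]
 [562.0283  38.0946]
 [558.999  135.0312]] [[ 0.7972 -0.3946  0.03  ]
 [ 1.0873 -0.4186  0.03  ]
 [ 1.0882 -0.7668  0.03  ]
 [ 0.7963 -0.7268  0.03  ]] [ 0.9423 -0.5767  0.03  ]
top [ 213  161  139   57 5731] [283.2575 189.1921] lid@96 [0.6097 0.0253 0.096 ]
[[211.9146 202.2253]
 [216.8908 159.9283]
 [353.587  176.0102]
 [348.6109 218.3072]] [[ 0.5859  0.206   0.03  ]
 [ 0.6997  0.1982  0.03  ]
 [ 0.6659 -0.1631  0.03  ]
 [ 0.5525 -0.1485  0.03  ]] [0.626  0.0232 0.03  ]
top [209 239  25  25 498] [221.1225 251.1245] lid@96 [0.4559 0.1697 0.096 ]
top [269 246  25  25 499] [280.7475 258.0401] lid@96 [0.4429 0.0287 0.096 ]
top [379 255  26  25 520] [391.4096 267.125 ] lid@96 [ 0.4273 -0.2338  0.0
[... 705 characters left out ...]
8 0.0206 0.096 ]
scene [ 212  207  116   61 3154] [267.0973 236.1218] lid@96 [ 0.7158 -0.0661  0.096 ]
[[209.7586 241.8965]
 [318.3793 198.4483]
 [330.0345 227.5862]
 [221.4138 271.0345]] [[ 0.5617 -0.1526  0.03  ]
 [ 0.5896  0.2537  0.03  ]
 [ 0.7311  0.1639  0.03  ]
 [ 0.6895 -0.2015  0.03  ]] [0.643  0.0159 0.03  ]
scene [148 208  21  15 254] [158.3228 215.2244] lid@96 [ 0.4378 -0.241   0.096 ]
scene [ 428  229  132  128 5195] [486.6366 282.9534] lid@96 [1.1935 0.2134 0.096 ]
[[426.7829 355.1753]
 [444.0475 225.0267]
 [568.741  241.5677]
 [551.4764 371.7162]] [[ 1.2066 -0.0214  0.03  ]
 [ 0.94    0.4364  0.03  ]
 [ 1.2157  0.638   0.03  ]
 [ 1.3991  0.1423  0.03  ]] [1.1903 0.2988 0.03  ]
```

View pics/z_top.png

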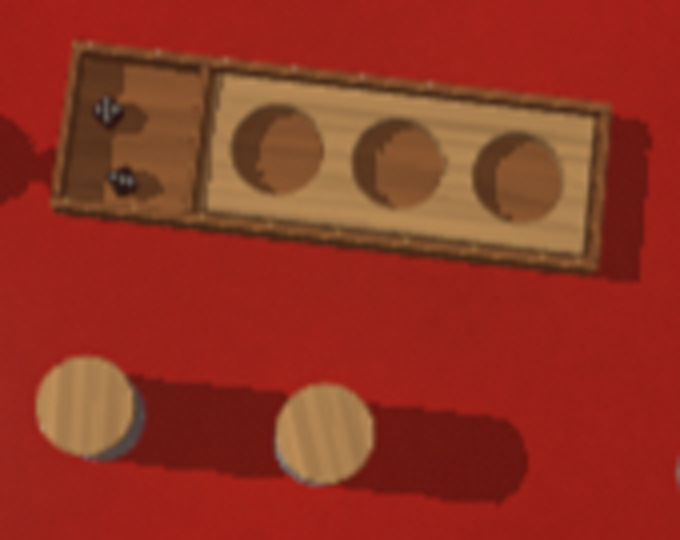

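View pics/z_scene.png

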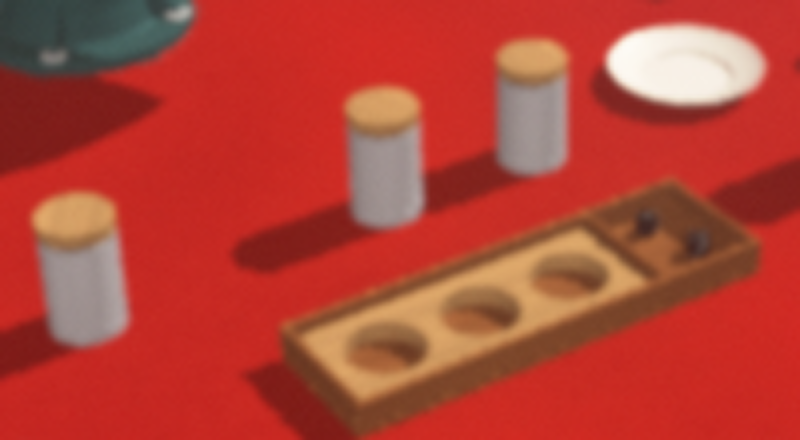

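```bash
python3 - <<'E'
from h import *
np.set_printoptions(precision=4,suppress=True)
c=eyes.camera('wrist'); save(c,'w0.png'); print(c['T_tool_cam'],c['fovy'],c['cx'],c['cy'])
s=robot.read_state(); print(s['tool_pos'],s['eef_rot'],s['wrist_force'],s['t'])
c=eyes.camera('top'); save(c,'t1.png')
P=[]
for u,v in [(277,149),(398,163),(517,177)]:
    P.append(atz(c,(u+.5)/4-.5+200,(v+.5)/4-.5+150,0.022)); 
P=np.array(P);print(P, np.diff(P,axis=0))
Z=[]
for u,v in [(76,42),(609,105),(598,271),(53,207)]: Z.append(atz(c,(u+.5)/4-.5+200,(v+.5)/4-.5+150,0.03))
Z=np.array(Z);print(Z, [np.linalg.norm(Z[i]-Z[(i+1)%4]) for i in range(4)], Z.mean(0))
d=(Z[0]+Z[3]-Z[1]-Z[2]); print('yaw',np.degrees(np.arctan2(d[1],d[0]))-90)
for u,v in [(85,406),(324,433)]: print('lid',atz(c,(u+.5)/4-.5+200,(v+.5)/4-.5+150,0.096))
E
```

```text
[[ 1.      0.0001 -0.0001 -0.001 ]
 [-0.0001  0.9598  0.2807 -0.0808]
 [ 0.0001 -0.2807  0.9598 -0.1536]
 [ 0.      0.      0.      1.    ]] 61.001246698568316 279.1329613178067 213.43925822120383
[ 0.2292 -0.5     0.2305] [ 2.644  -1.6966  0.0001] [-0.0986  1.0603 -0.3684] 1.15
[[ 0.6324  0.0595  0.022 ]
 [ 0.6251 -0.0203  0.022 ]
 [ 0.6177 -0.0989  0.022 ]] [[-0.0073 -0.0799  0.    ]
 [-0.0074 -0.0786  0.    ]]
[[ 0.6993  0.1936  0.03  ]
 [ 0.6661 -0.1586  0.03  ]
 [ 0.555  -0.1498  0.03  ]
 [ 0.5882  0.2036  0.03  ]] [np.float64(0.3537855968172924), np.float64(0.11142832971503379), np.float64(0.35496536695898084), np.float64(0.1115897877620215)] [0.6272 0.0222 0.03  ]
yaw -5.374245327978613
lid [0.4559 0.1703 0.096 ]
lid [0.4432 0.0289 0.096 ]
```

View pics/w0.png

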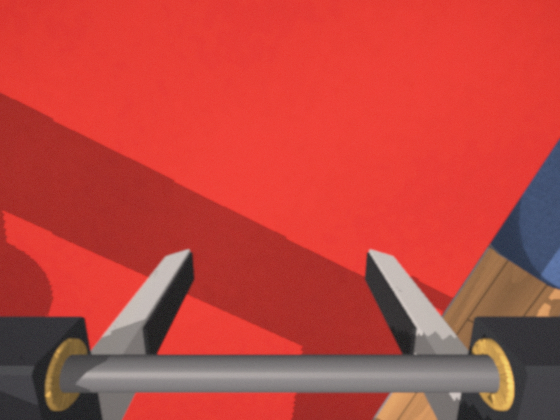

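arm_command(
  steps=[
    {"delta_pos": [50,66,8],"rotation": [0,0,10],"claw": 1},
    {"delta_pos": [90,120,15],"rotation": [0,0,20],"claw": 1},
    {"delta_pos": [130,170,15],"rotation": [0,0,30],"claw": 1},
    {"delta_pos": [165,220,15],"rotation": [0,0,40],"claw": 1},
    {"delta_pos": [198,266,15],"rotation": [0,0,50],"claw": 1},
    {"delta_pos": [198,266,15],"rotation": [0,0,60],"claw": 1},
    {"delta_pos": [198,266,15],"rotation": [0,0,60],"claw": 1},
    {"delta_pos": [198,266,15],"rotation": [0,0,60],"claw": 1},
  ],
)

```text
t: 2.2
tool_pos: [0.4268, -0.2347, 0.2455]
eef_rot: [3.137, -0.152, -0.0]
wrist_force: [0.2, 0.1, 0.1]
opening: 0.094
```

```bash
cat >> h.py <<'E'
from scipy.spatial.transform import Rotation as R
def wrist(name):
    s=robot.read_state(); c=eyes.camera('wrist'); T=np.eye(4); T[:3,:3]=R.from_rotvec(s['eef_rot']).as_matrix(); T[:3,3]=s['tool_pos']
    c['extrinsics']=T@np.array(c['T_tool_cam']); save(c,name); return s,c
def st(s):
    x=R.from_rotvec(s['eef_rot']).as_matrix(); print('t',round(s['t'],2),'pos',np.round(s['tool_pos']*1000,1),'yaw',np.degrees(np.arctan2(x[1,0],x[0,0])).round(2),'z',x[:,2].round(4),'F',np.round(s['wrist_force'],2),'M',np.round(s['wrist_torque'],2),'open',round(s['opening']*1000,1))
def lid(c,near):
    hsv=cv2.cvtColor(c['image'],cv2.COLOR_RGB2HSV)
    m=((hsv[...,0]>8)&(hsv[...,0]<30)&(hsv[...,1]>50)).astype(np.uint8)
    cs,_=cv2.findContours(m,cv2.RETR_EXTERNAL,cv2.CHAIN_APPROX_NONE)
    for k in cs:
        if cv2.contourArea(k)>1500:
            P=np.array([atz(c,u,v,0.096)[:2] for u,v in k[:,0,:]],np.float32)
            e=cv2.fitEllipse(P*1000); print('ellipse mm',np.round(e[0],1),np.round(e[1],1),'area',cv2.contourArea(k), 'px',k[:,0].mean(0))
E
python3 - <<'E'
from h import *
s,c=wrist('w1.png'); st(s); lid(c,0)
E
```

```text
t 2.2 pos [ 426.8 -234.7  245.5] yaw -5.56 z [-3.e-04 -5.e-04 -1.e+00] F [0.22 0.15 0.07] M [-0.02 -0.05 -0.02] open 94.0
ellipse mm [ 626.4 -434.1] [38.4 95.6] area 1585.0 px [495.75471698 374.08962264]
ellipse mm [ 189.3 -391.5] [38.6 95.5] area 1594.0 px [ 62.35096154 374.05769231]
ellipse mm [ 426.6 -233.9] [56.6 59.2] area 3287.0 px [280.53804348 204.54891304]
ellipse mm [ 577.9 -120.6] [ 76.8 115.8] area 11436.0 px [460.32093023  45.29534884]
```

View pics/w1.png

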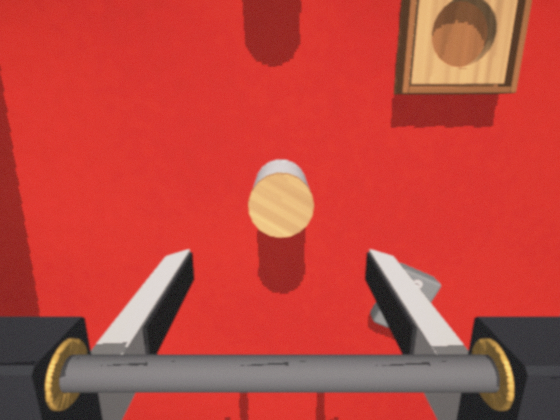

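arm_command(
  steps=[
    {"delta_pos": [0,1,-60],"claw": 1},
    {"delta_pos": [0,1,-120],"claw": 1},
    {"delta_pos": [0,1,-160],"claw": 1},
    {"delta_pos": [0,1,-174],"claw": 1},
    {"delta_pos": [0,1,-174],"claw": 1},
    {"delta_pos": [0,1,-174],"claw": 0.3},
    {"delta_pos": [0,1,-174],"claw": 0.3},
    {"delta_pos": [0,1,-174],"claw": 0.3},
    {"delta_pos": [0,1,-174],"claw": 0.3},
    {"delta_pos": [0,1,-174],"claw": 0.3},
    {"delta_pos": [0,1,-160],"claw": 0.3},
    {"delta_pos": [0,1,-150],"claw": 0.3},
    {"delta_pos": [0,1,-150],"claw": 0.3},
    {"delta_pos": [0,1,-150],"claw": 0.3},
    {"delta_pos": [0,1,-150],"claw": 0.3},
  ],
  newtons=30,
)

```text
validation failed for argument at $.st...
```

```bash
python3 - <<'E'
from h import *
for i in range(3):
    s,c=wrist('w2.png'); st(s)
E
```

```text
t 2.25 pos [ 426.6 -234.9  245.5] yaw -5.57 z [-2.e-04 -3.e-04 -1.e+00] F [ 0.45 -0.24 -0.35] M [-0.02 -0.08 -0.01] open 94.0
t 2.3 pos [ 426.6 -235.1  245.5] yaw -5.57 z [-2.e-04 -3.e-04 -1.e+00] F [ 0.69 -0.04 -0.24] M [-0.08 -0.13  0.05] open 94.0
t 2.35 pos [ 426.6 -235.1  245.5] yaw -5.56 z [-1.e-04 -2.e-04 -1.e+00] F [ 0.64 -0.06  0.51] M [-0.01 -0.02 -0.  ] open 94.0
```

View pics/w2.png

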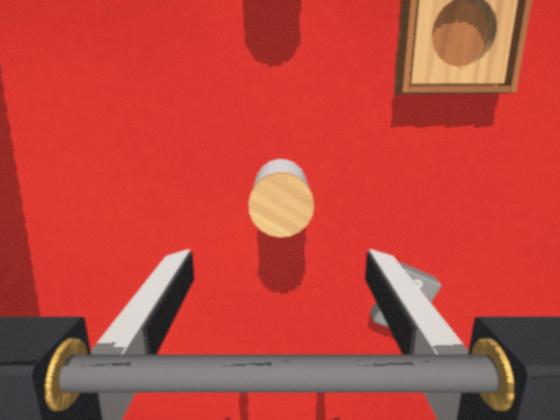

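arm_command(
  steps=[
    {"delta_pos": [0,1,-60],"rotation": [0,0,0],"claw": 1},
    {"delta_pos": [0,1,-120],"rotation": [0,0,0],"claw": 1},
    {"delta_pos": [0,1,-160],"rotation": [0,0,0],"claw": 1},
    {"delta_pos": [0,1,-174],"rotation": [0,0,0],"claw": 1},
    {"delta_pos": [0,1,-174],"rotation": [0,0,0],"claw": 1},
    {"delta_pos": [0,1,-174],"rotation": [0,0,0],"claw": 0.3},
    {"delta_pos": [0,1,-174],"rotation": [0,0,0],"claw": 0.3},
    {"delta_pos": [0,1,-174],"rotation": [0,0,0],"claw": 0.3},
    {"delta_pos": [0,1,-174],"rotation": [0,0,0],"claw": 0.3},
    {"delta_pos": [0,1,-174],"rotation": [0,0,0],"claw": 0.3},
    {"delta_pos": [0,1,-160],"rotation": [0,0,0],"claw": 0.3},
    {"delta_pos": [0,1,-150],"rotation": [0,0,0],"claw": 0.3},
    {"delta_pos": [0,1,-150],"rotation": [0,0,0],"claw": 0.3},
    {"delta_pos": [0,1,-150],"rotation": [0,0,0],"claw": 0.3},
    {"delta_pos": [0,1,-150],"rotation": [0,0,0],"claw": 0.3},
  ],
  newtons=30,
)

```text
t: 4.28
tool_pos: [0.4269, -0.2328, 0.095]
eef_rot: [-3.138, 0.147, 0.001]
wrist_force: [-0.4, 0.6, -1.6]
opening: 0.058
```

```bash
python3 - <<'E'
from h import *
for i in range(3):
    s,c=wrist('w2.png'); st(s)
E
```

```text
t 4.28 pos [ 426.9 -232.8   95. ] yaw -5.38 z [-8.e-04  6.e-04 -1.e+00] F [-0.39  0.59 -1.61] M [-0.03 -0.09  0.02] open 58.0
t 4.33 pos [ 426.9 -232.8   95. ] yaw -5.38 z [-7.e-04  6.e-04 -1.e+00] F [-0.39  0.41 -1.01] M [ 0.   -0.09 -0.01] open 57.8
t 4.38 pos [ 426.9 -232.8   95. ] yaw -5.37 z [-7.e-04  5.e-04 -1.e+00] F [-0.    1.36 -1.13] M [-0.05 -0.08  0.01] open 57.7
```

View pics/w2.png

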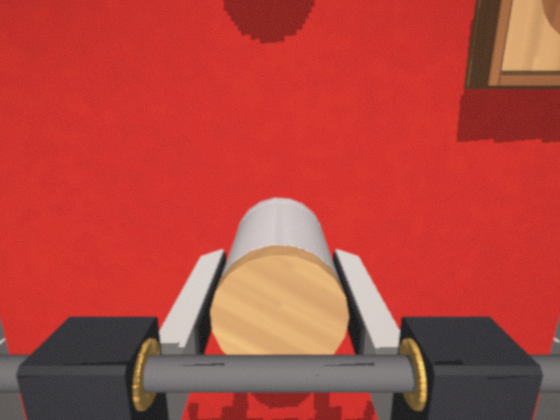

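arm_command(
  steps=[
    {"delta_pos": [0,0,-15],"rotation": [0,0,0],"claw": 0.3},
    {"delta_pos": [0,0,-22],"rotation": [0,0,0],"claw": 0.3},
    {"delta_pos": [0,0,-24],"rotation": [0,0,0],"claw": 0.3},
    {"delta_pos": [0,0,-24],"rotation": [0,0,0],"claw": 0.3},
    {"delta_pos": [0,0,-24],"rotation": [0,0,0],"claw": 0.8},
    {"delta_pos": [0,0,-24],"rotation": [0,0,0],"claw": 1},
    {"delta_pos": [0,0,-24],"rotation": [0,0,0],"claw": 1},
    {"delta_pos": [0,0,-24],"rotation": [0,0,0],"claw": 1},
    {"delta_pos": [0,0,35],"rotation": [0,0,0],"claw": 1},
    {"delta_pos": [0,0,95],"rotation": [0,0,0],"claw": 1},
    {"delta_pos": [2,40,150],"rotation": [0,0,0],"claw": 1},
    {"delta_pos": [5,90,150],"rotation": [0,0,0],"claw": 1},
    {"delta_pos": [9,150,150],"rotation": [0,0,0],"claw": 1},
    {"delta_pos": [12,205,150],"rotation": [0,0,0],"claw": 1},
    {"delta_pos": [16,245,150],"rotation": [0,0,0],"claw": 1},
    {"delta_pos": [16,262,150],"rotation": [0,0,0],"claw": 1},
    {"delta_pos": [16,262,150],"rotation": [0,0,0],"claw": 1},
    {"delta_pos": [16,262,150],"rotation": [0,0,0],"claw": 1},
  ],
)

```text
t: 6.68
tool_pos: [0.4432, 0.0284, 0.2454]
eef_rot: [3.138, -0.148, 0.0]
wrist_force: [-0.2, -0.2, 0.1]
opening: 0.0941
```

```bash
python3 - <<'E'
from h import *
s,c=wrist('w3.png'); st(s); lid(c,0)
E
```

```text
t 6.67 pos [443.2  28.4 245.4] yaw -5.4 z [ 0.e+00 -5.e-04 -1.e+00] F [-0.19 -0.25  0.12] M [-0.06 -0.05 -0.04] open 94.1
ellipse mm [ 643.2 -170.4] [38.2 95.5] area 1558.0 px [495.76190476 373.89047619]
ellipse mm [ 206.5 -129.3] [38.  96.1] area 1557.5 px [ 62.63507109 374.16113744]
ellipse mm [442.3  30.3] [56.7 59.1] area 3296.0 px [279.78494624 203.56451613]
ellipse mm [594.8  52.6] [106.8 330.1] area 34351.0 px [459.88820639 143.32800983]
ellipse mm [454.9 167.6] [50.3 58.9] area 4202.0 px [279.125       28.85714286]
```

View pics/w3.png

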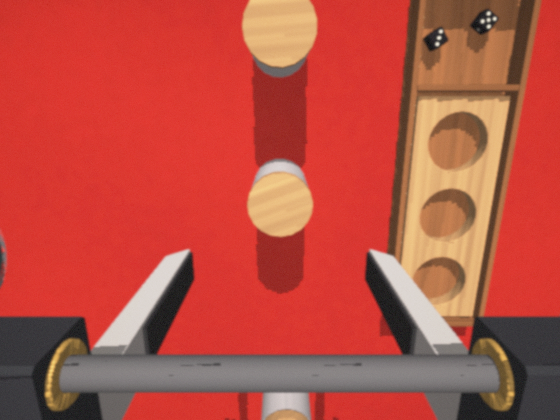

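arm_command(
  steps=[
    {"delta_pos": [-1,1,-60],"rotation": [0,0,0],"claw": 1},
    {"delta_pos": [-1,1,-120],"rotation": [0,0,0],"claw": 1},
    {"delta_pos": [-1,1,-160],"rotation": [0,0,0],"claw": 1},
    {"delta_pos": [-1,1,-174],"rotation": [0,0,0],"claw": 1},
    {"delta_pos": [-1,1,-174],"rotation": [0,0,0],"claw": 1},
    {"delta_pos": [-1,1,-174],"rotation": [0,0,0],"claw": 0.3},
    {"delta_pos": [-1,1,-174],"rotation": [0,0,0],"claw": 0.3},
    {"delta_pos": [-1,1,-174],"rotation": [0,0,0],"claw": 0.3},
    {"delta_pos": [-1,1,-174],"rotation": [0,0,0],"claw": 0.3},
    {"delta_pos": [-1,1,-174],"rotation": [0,0,0],"claw": 0.3},
    {"delta_pos": [-1,1,-160],"rotation": [0,0,0],"claw": 0.3},
    {"delta_pos": [-1,1,-150],"rotation": [0,0,0],"claw": 0.3},
    {"delta_pos": [-1,1,-150],"rotation": [0,0,0],"claw": 0.3},
    {"delta_pos": [-1,1,-150],"rotation": [0,0,0],"claw": 0.3},
    {"delta_pos": [-1,1,-150],"rotation": [0,0,0],"claw": 0.3},
  ],
  newtons=30,
)

```text
t: 8.6
tool_pos: [0.4417, 0.03, 0.0949]
eef_rot: [3.138, -0.147, -0.002]
wrist_force: [0.7, -0.1, -4.8]
opening: 0.0572
```

```bash
python3 - <<'E'
from h import *
for i in range(2):
    s,c=wrist('w4.png'); st(s)
E
```

```text
t 8.6 pos [441.7  30.   94.9] yaw -5.37 z [-1.3e-03  1.0e-04 -1.0e+00] F [ 0.69 -0.07 -4.83] M [-0.07 -0.06 -0.01] open 57.2
t 8.65 pos [441.8  30.   95. ] yaw -5.37 z [-0.0011  0.     -1.    ] F [ 0.54  0.   -5.  ] M [ 0.05 -0.04 -0.05] open 57.8
```

View pics/w4.png

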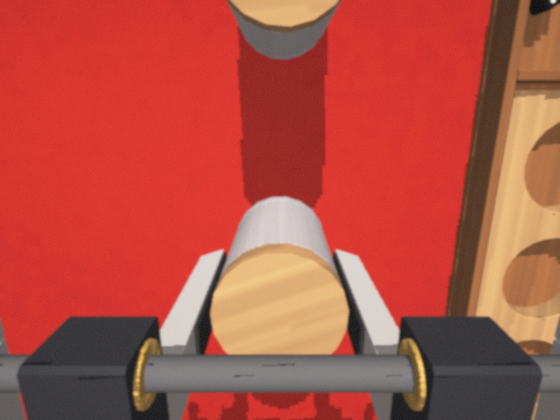

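arm_command(
  steps=[
    {"delta_pos": [0,0,50],"rotation": [0,0,0],"claw": 0.3},
    {"delta_pos": [30,-10,77],"rotation": [0,0,0],"claw": 0.3},
    {"delta_pos": [80,-25,77],"rotation": [0,0,0],"claw": 0.3},
    {"delta_pos": [130,-40,77],"rotation": [0,0,0],"claw": 0.3},
    {"delta_pos": [170,-50,77],"rotation": [0,0,0],"claw": 0.3},
    {"delta_pos": [184,-50,77],"rotation": [0,0,0],"claw": 0.3},
    {"delta_pos": [184,-50,77],"rotation": [0,0,0],"claw": 0.3},
    {"delta_pos": [184,-50,77],"rotation": [0,0,0],"claw": 0.3},
    {"delta_pos": [184,-50,77],"rotation": [0,0,0],"claw": 0.3},
  ],
)

```text
t: 9.82
tool_pos: [0.6254, -0.0197, 0.1727]
eef_rot: [3.138, -0.147, -0.0]
wrist_force: [-0.5, 0.9, -5.5]
opening: 0.0575
```

```bash
python3 - <<'E'
from h import *
s,c=wrist('w5.png'); st(s); st(robot.read_state())
np.savez('w5.npz',im=c['image'],T=c['extrinsics'],fovy=c['fovy'],cx=c['cx'],cy=c['cy'])
E
```

```text
t 9.82 pos [625.4 -19.7 172.7] yaw -5.36 z [-1.e-04 -0.e+00 -1.e+00] F [-0.53  0.91 -5.48] M [-0.03 -0.05 -0.02] open 57.5
t 9.88 pos [625.6 -19.8 172.9] yaw -5.36 z [ 3.e-04 -1.e-04 -1.e+00] F [ 0.04 -0.11 -4.72] M [-0.05 -0.08  0.01] open 57.6
```

View pics/w5.png

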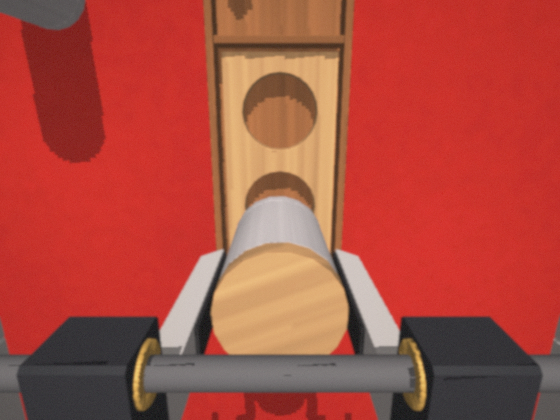

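```bash
cat >> h.py <<'E'
def hole(c,box,z=0.022,thr=None,name=None,r=31.0):
    from scipy.optimize import least_squares
    u0,v0,u1,v1=box; g=c['image'][v0:v1,u0:u1].astype(float); b=g[...,1]
    if thr is None: thr,_=cv2.threshold(b.astype(np.uint8),0,255,cv2.THRESH_OTSU)
    m=(b<thr).astype(np.uint8)
    cs,_=cv2.findContours(m,cv2.RETR_EXTERNAL,cv2.CHAIN_APPROX_NONE)
    k=max(cs,key=cv2.contourArea)[:,0,:]
    ok=(k[:,0]>0)&(k[:,1]>0)&(k[:,0]<u1-u0-1)&(k[:,1]<v1-v0-1); k=k[ok]
    P=np.array([atz(c,u+u0,v+v0,z)[:2]*1000 for u,v in k])
    f=lambda p: np.hypot(P[:,0]-p[0],P[:,1]-p[1])-p[2]
    o=least_squares(f,[*P.mean(0),r],loss='soft_l1'); print('thr',thr,'hole',o.x.round(2),'rms',np.std(f(o.x)).round(2),len(P))
    if name: cv2.imwrite('pics/'+name,cv2.resize(m*255,None,fx=4,fy=4))
    return o.x
E
python3 - <<'E'
from h import *
d=np.load('w5.npz'); c=dict(image=d['im'],extrinsics=d['T'],fovy=float(d['fovy']),cx=float(d['cx']),cy=float(d['cy']))
for t in (None,90,100,110,120,130): hole(c,(232,60,330,160),thr=t,name='hm.png')
for t in (None,110,120): hole(c,(236,160,326,195),thr=t)
# inner lip at left & compartment wall edges on row 110
r=c['image'][110,200:360]; print(r[:,1])
E
```

```text
thr 135.0 hole [631.79  60.95  30.17] rms 0.4 214
thr 90 hole [631.6   61.    28.12] rms 5.96 216
thr 100 hole [631.77  60.97  28.44] rms 6.29 222
thr 110 hole [627.88  66.28  23.48] rms 8.28 420
thr 120 hole [632.36  61.51  29.29] rms 1.61 251
thr 130 hole [631.8   61.06  30.01] rms 0.41 212
thr 128.0 hole [624.13 -19.52  30.65] rms 0.28 74
thr 110 hole [626.61   2.69  12.84] rms 6.25 125
thr 120 hole [624.14 -19.29  30.19] rms 2.74 76
[ 47  46  47  49  52  50  51  57  71  90 104 107 108 111 107  96  80  65
  56  63  79  99 119 136 152 162 166 166 167 172 176 179 181 178 181 178
 177 177 176 173 166 154 126  92  76  79  77  81  86  84  86  89  97 102
 113 117 116 115 115 118 116 116 115 114 113 113 113 113 115 117 115 114
 110 113 115 113 112 116 110 110 107 107 105 104 108 108 110 114 114 118
 117 119 118 117 112 114 111 107 110 111 112 111 110 110 107 111 112 109
 100  88  80  83  81  81  82  84  98 128 156 171 174 177 174 176 179 176
 179 177 179 181 178 177 178 183 177 164 127  86  61  56  66  82 100 108
 111 109 108 106  91  69  49  53  54  51  50  50  49  50  51  57]
```

View pics/hm.png

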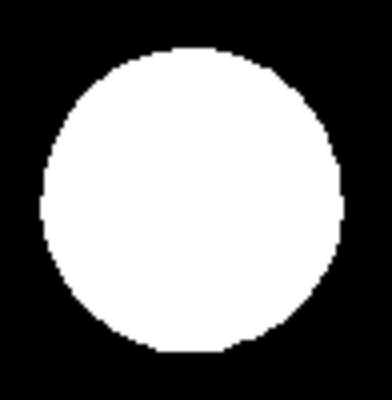

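arm_command(
  steps=[
    {"delta_pos": [6,50,0],"rotation": [0,0,0],"claw": 0.3},
    {"delta_pos": [6,80,-15],"rotation": [0,0,0],"claw": 0.3},
    {"delta_pos": [6,80.5,-50],"rotation": [0,0,0],"claw": 0.3},
    {"delta_pos": [6,80.5,-68],"rotation": [0,0,0],"claw": 0.3},
    {"delta_pos": [6,80.5,-75],"rotation": [0,0,0],"claw": 0.3},
    {"delta_pos": [6,80.5,-75],"rotation": [0,0,0],"claw": 0.3},
    {"delta_pos": [6,80.5,-75],"rotation": [0,0,0],"claw": 0.3},
  ],
)

```text
t: 10.75
tool_pos: [0.6332, 0.0601, 0.0992]
eef_rot: [-3.138, 0.148, -0.005]
wrist_force: [-0.3, 0.3, -4.9]
opening: 0.0575
```

```bash
python3 - <<'E'
from h import *
st(robot.read_state())
s,c=wrist('w6.png'); st(s)
E
```

```text
t 10.75 pos [633.2  60.1  99.2] yaw -5.41 z [ 0.0031 -0.     -1.    ] F [-0.31  0.33 -4.92] M [-0.03 -0.04 -0.04] open 57.5
t 10.75 pos [633.2  60.1  99.2] yaw -5.41 z [ 0.0031 -0.     -1.    ] F [-0.31  0.33 -4.92] M [-0.03 -0.04 -0.04] open 57.5
```

View pics/w6.png

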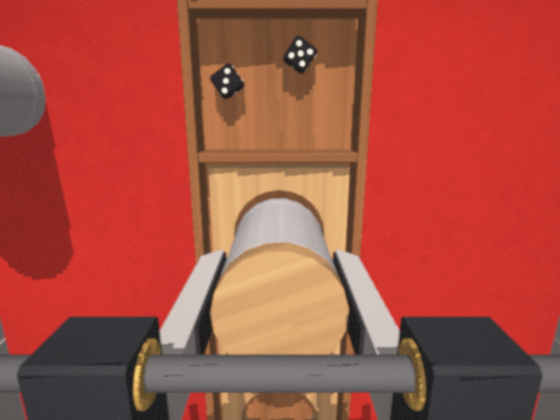

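arm_command(
  steps=[
    {"delta_pos": [-1.5,0.6,0],"rotation": [0,0,0],"claw": 0.3},
    {"delta_pos": [-1.5,0.6,-3],"rotation": [0,0,0],"claw": 0.3},
    {"delta_pos": [-1.5,0.6,-5],"rotation": [0,0,0],"claw": 0.3},
    {"delta_pos": [-1.5,0.6,-7],"rotation": [0,0,0],"claw": 0.3},
    {"delta_pos": [-1.5,0.6,-8],"rotation": [0,0,0],"claw": 0.3},
    {"delta_pos": [-1.5,0.6,-8],"rotation": [0,0,0],"claw": 0.3},
  ],
)

```text
t: 11.55
tool_pos: [0.6314, 0.0613, 0.0892]
eef_rot: [-3.138, 0.147, -0.003]
wrist_force: [2.9, 0.6, -4.7]
opening: 0.0574
```

```bash
python3 - <<'E'
from h import *
s,c=wrist('w7.png'); st(s); st(robot.read_state())
E
```

```text
t 11.55 pos [631.4  61.3  89.2] yaw -5.37 z [ 1.7e-03  4.0e-04 -1.0e+00] F [ 2.89  0.59 -4.74] M [ 0.19 -0.83  0.05] open 57.4
t 11.6 pos [631.3  61.3  89.2] yaw -5.37 z [ 1.6e-03  4.0e-04 -1.0e+00] F [ 4.    1.29 -4.79] M [ 0.2  -0.85  0.01] open 57.7
```

View pics/w7.png

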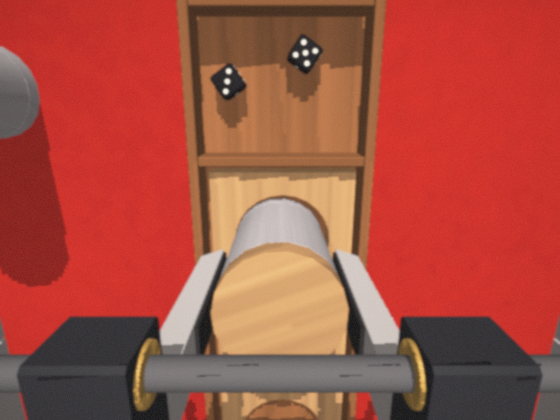

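arm_command(
  steps=[
    {"delta_pos": [1,0.2,0],"rotation": [0,0,0],"claw": 0.3},
    {"delta_pos": [1,0.2,0],"rotation": [0,0,0],"claw": 0.3},
    {"delta_pos": [1,0.2,-2],"rotation": [0,0,0],"claw": 0.3},
    {"delta_pos": [1,0.2,-4],"rotation": [0,0,0],"claw": 0.3},
    {"delta_pos": [1,0.2,-4],"rotation": [0,0,0],"claw": 0.3},
  ],
)

```text
t: 12.22
tool_pos: [0.6316, 0.0613, 0.0853]
eef_rot: [3.138, -0.147, -0.0]
wrist_force: [2.4, 1.6, -5.3]
opening: 0.0575
```

```bash
python3 - <<'E'
from h import *
s,c=wrist('w8.png'); st(s); st(robot.read_state())
E
```

```text
t 12.22 pos [631.6  61.3  85.3] yaw -5.37 z [-1.e-04 -1.e-04 -1.e+00] F [ 2.38  1.63 -5.27] M [ 0.11 -0.62  0.01] open 57.5
t 12.28 pos [631.6  61.3  85.2] yaw -5.38 z [-2.e-04 -1.e-04 -1.e+00] F [ 1.51  1.14 -6.33] M [ 0.14 -0.6   0.03] open 57.3
```

arm_command(
  steps=[
    {"delta_pos": [1,0.5,0],"rotation": [0,0,0],"claw": 0.3},
    {"delta_pos": [1,0.5,-2],"rotation": [0,0,0],"claw": 0.3},
    {"delta_pos": [1,0.5,-4],"rotation": [0,0,0],"claw": 0.3},
    {"delta_pos": [1,0.5,-6],"rotation": [0,0,0],"claw": 0.3},
    {"delta_pos": [1,0.5,-7],"rotation": [0,0,0],"claw": 0.3},
    {"delta_pos": [1,0.5,-7],"rotation": [0,0,0],"claw": 0.3},
  ],
)

```text
t: 13.02
tool_pos: [0.6323, 0.0617, 0.0792]
eef_rot: [3.138, -0.147, -0.001]
wrist_force: [-3.5, -0.4, -0.5]
opening: 0.0577
```

```bash
python3 - <<'E'
from h import *
s,c=wrist('w8.png'); st(s); st(robot.read_state())
E
```

```text
t 13.03 pos [632.3  61.7  79.2] yaw -5.37 z [-5.e-04 -3.e-04 -1.e+00] F [-3.45 -0.44 -0.54] M [-0.08  0.66  0.05] open 57.7
t 13.07 pos [632.4  61.7  79.2] yaw -5.37 z [-4.e-04 -3.e-04 -1.e+00] F [-2.96 -1.51 -0.82] M [-0.08  0.76  0.02] open 57.6
```

arm_command(
  steps=[
    {"delta_pos": [-0.7,-0.2,0],"rotation": [0,0,0],"claw": 0.3},
    {"delta_pos": [-0.7,-0.2,0],"rotation": [0,0,0],"claw": 0.3},
    {"delta_pos": [-0.7,-0.2,-1],"rotation": [0,0,0],"claw": 0.3},
    {"delta_pos": [-0.7,-0.2,-1],"rotation": [0,0,0],"claw": 0.3},
  ],
)

```text
t: 13.58
tool_pos: [0.6322, 0.0615, 0.0791]
eef_rot: [3.138, -0.147, 0.002]
wrist_force: [-4.7, -1.4, 5.0]
opening: 0.0576
```

```bash
python3 - <<'E'
from h import *
s,c=wrist('w8.png'); st(s); st(robot.read_state())
E
```

```text
t 13.57 pos [632.2  61.5  79.1] yaw -5.37 z [ 1.1e-03 -2.0e-04 -1.0e+00] F [-4.74 -1.4   5.05] M [-0.07  0.94  0.01] open 57.6
t 13.62 pos [632.2  61.5  79.1] yaw -5.37 z [ 1.2e-03 -1.0e-04 -1.0e+00] F [-4.17 -0.08  4.38] M [-0.09  0.93  0.06] open 57.3
```

View pics/w8.png

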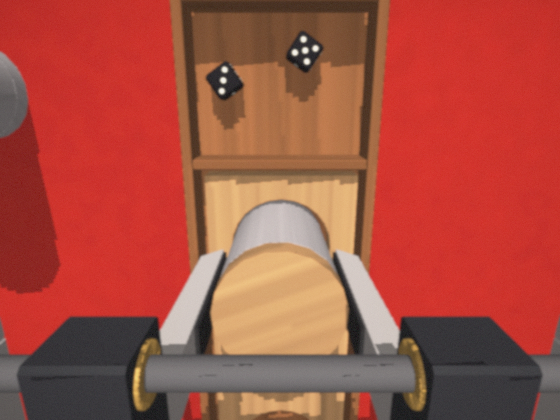

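arm_command(
  steps=[
    {"delta_pos": [-0.5,0,1],"rotation": [0,0,0],"claw": 0.3},
    {"delta_pos": [-0.5,0,1],"rotation": [0,0,0],"claw": 0.7},
    {"delta_pos": [-0.5,0,1],"rotation": [0,0,0],"claw": 0.8},
    {"delta_pos": [-0.5,0,1],"rotation": [0,0,0],"claw": 1},
    {"delta_pos": [-0.5,0,1],"rotation": [0,0,0],"claw": 1},
  ],
)

```text
t: 14.25
tool_pos: [0.6316, 0.0617, 0.0784]
eef_rot: [-3.138, 0.147, -0.001]
wrist_force: [0.7, -0.5, -0.2]
opening: 0.0913
```

```bash
python3 - <<'E'
from h import *
s,c=wrist('w9.png'); st(s); st(robot.read_state())
E
```

```text
t 14.25 pos [631.6  61.7  78.4] yaw -5.37 z [ 3.e-04  1.e-04 -1.e+00] F [ 0.75 -0.5  -0.21] M [-0.04 -0.06 -0.04] open 91.3
t 14.3 pos [631.6  61.7  78.4] yaw -5.37 z [ 2.e-04  0.e+00 -1.e+00] F [-0.01  0.03 -0.24] M [-0.02 -0.08  0.06] open 93.4
```

View pics/w9.png

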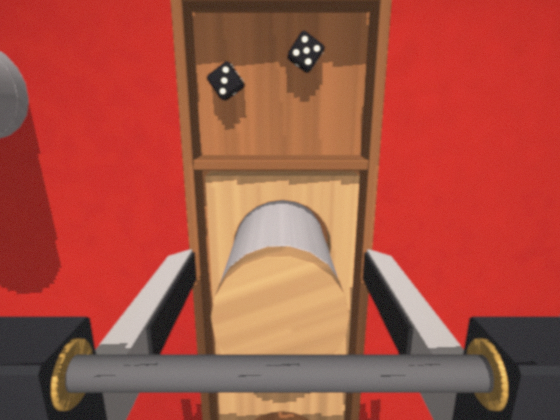

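arm_command(
  steps=[
    {"delta_pos": [0,0,30],"rotation": [0,0,0],"claw": 1},
    {"delta_pos": [0,0,90],"rotation": [0,0,0],"claw": 1},
    {"delta_pos": [0,0,150],"rotation": [0,0,0],"claw": 1},
    {"delta_pos": [0,0,174],"rotation": [0,0,0],"claw": 1},
    {"delta_pos": [0,0,174],"rotation": [0,0,0],"claw": 1},
    {"delta_pos": [0,0,174],"rotation": [0,0,0],"claw": 1},
  ],
)

```text
t: 15.05
tool_pos: [0.6309, 0.0616, 0.2503]
eef_rot: [3.138, -0.147, -0.005]
wrist_force: [-0.3, 0.2, -0.1]
opening: 0.0938
```

```bash
python3 - <<'E'
from h import *
s,c=wrist('w10.png'); st(s)
np.savez('w10.npz',im=c['image'],T=c['extrinsics'],fovy=c['fovy'],cx=c['cx'],cy=c['cy'])
for t in (None,): hole(c,(230,20,330,130),thr=t); 
hsv=cv2.cvtColor(c['image'],cv2.COLOR_RGB2HSV)
E
```

```text
t 15.05 pos [630.9  61.6 250.3] yaw -5.38 z [-0.0031 -0.     -1.    ] F [-0.34  0.19 -0.09] M [-0.08 -0.05  0.  ] open 93.8
thr 93.0 hole [627.86 168.14  35.87] rms 13.75 405
```

View pics/w10.png

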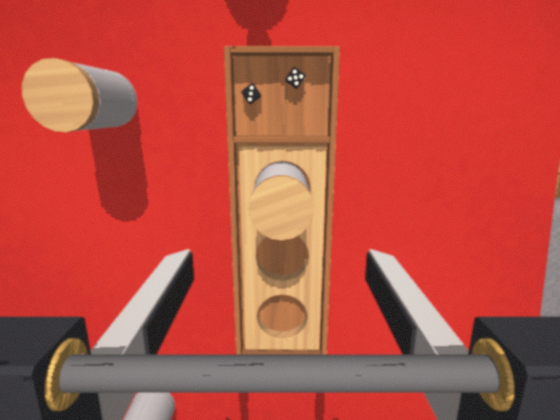

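arm_command(
  steps=[
    {"delta_pos": [-45,28,0],"rotation": [0,0,0],"claw": 1},
    {"delta_pos": [-90,56,0],"rotation": [0,0,0],"claw": 1},
    {"delta_pos": [-135,84,-4],"rotation": [0,0,0],"claw": 1},
    {"delta_pos": [-165,103,-4],"rotation": [0,0,0],"claw": 1},
    {"delta_pos": [-175,108,-4],"rotation": [0,0,0],"claw": 1},
    {"delta_pos": [-175,108,-4],"rotation": [0,0,0],"claw": 1},
    {"delta_pos": [-175,108,-4],"rotation": [0,0,0],"claw": 1},
  ],
)

```text
t: 15.98
tool_pos: [0.4573, 0.169, 0.2478]
eef_rot: [3.137, -0.149, -0.001]
wrist_force: [0.7, -0.5, 0.1]
opening: 0.0937
```

```bash
python3 - <<'E'
from h import *
s,c=wrist('w11.png'); st(s); lid(c,0)
E
```

```text
t 15.97 pos [457.3 169.  247.8] yaw -5.44 z [-6.e-04 -6.e-04 -1.e+00] F [ 0.72 -0.5   0.09] M [ 0.02 -0.03 -0.03] open 93.7
ellipse mm [658.4 -32.2] [38.2 96.6] area 1541.0 px [495.60849057 374.13679245]
ellipse mm [218.2   9.3] [38.2 96.7] area 1554.5 px [ 62.3492823  373.98086124]
ellipse mm [455.4 172.3] [56.5 59.1] area 3246.5 px [278.56830601 201.29508197]
ellipse mm [608.3 129.3] [106.2 216.1] area 18011.5 px [453.60682226 226.92459605]
```

View pics/w11.png

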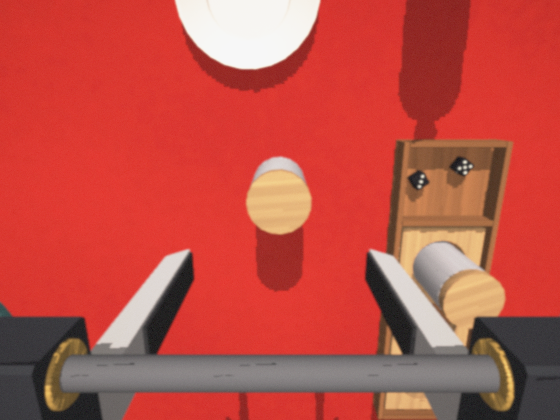

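arm_command(
  steps=[
    {"delta_pos": [-2,3,-60],"rotation": [0,0,0],"claw": 1},
    {"delta_pos": [-2,3,-120],"rotation": [0,0,0],"claw": 1},
    {"delta_pos": [-2,3,-160],"rotation": [0,0,0],"claw": 1},
    {"delta_pos": [-2,3,-176],"rotation": [0,0,0],"claw": 1},
    {"delta_pos": [-2,3,-176],"rotation": [0,0,0],"claw": 1},
    {"delta_pos": [-2,3,-176],"rotation": [0,0,0],"claw": 1},
  ],
)

```text
t: 16.77
tool_pos: [0.4563, 0.1729, 0.0747]
eef_rot: [-3.137, 0.148, -0.006]
wrist_force: [0.7, -0.4, 0.5]
opening: 0.0938
```

```bash
python3 - <<'E'
from h import *
st(robot.read_state())
E
```

```text
t 16.77 pos [456.3 172.9  74.7] yaw -5.39 z [ 0.004  0.001 -1.   ] F [ 0.7  -0.41  0.52] M [-0.02 -0.07  0.01] open 93.8
```

arm_command(
  steps=[
    {"delta_pos": [0,0,0],"rotation": [0,0,0],"claw": 0.3},
    {"delta_pos": [0,0,0],"rotation": [0,0,0],"claw": 0.3},
    {"delta_pos": [0,0,0],"rotation": [0,0,0],"claw": 0.3},
    {"delta_pos": [0,0,0],"rotation": [0,0,0],"claw": 0.3},
    {"delta_pos": [0,0,0],"rotation": [0,0,0],"claw": 0.3},
  ],
  newtons=30,
)

```text
t: 17.4
tool_pos: [0.4554, 0.1726, 0.073]
eef_rot: [-3.138, 0.147, -0.004]
wrist_force: [2.3, 0.3, 1.1]
opening: 0.0574
```

```bash
python3 - <<'E'
from h import *
st(robot.read_state())
E
```

```text
t 17.4 pos [455.4 172.6  73. ] yaw -5.38 z [ 2.4e-03  1.0e-04 -1.0e+00] F [2.27 0.28 1.09] M [-0.05 -0.5   0.02] open 57.4
```

arm_command(
  steps=[
    {"delta_pos": [0,0,15],"rotation": [0,0,0],"claw": 0.3},
    {"delta_pos": [0,0,45],"rotation": [0,0,0],"claw": 0.3},
    {"delta_pos": [0,0,45],"rotation": [0,0,0],"claw": 0.3},
    {"delta_pos": [0,0,45],"rotation": [0,0,0],"claw": 0.3},
  ],
)

```text
t: 17.9
tool_pos: [0.4537, 0.1725, 0.1166]
eef_rot: [3.138, -0.147, -0.003]
wrist_force: [-0.3, 0.3, -3.3]
opening: 0.0576
```

```bash
python3 - <<'E'
from h import *
s,c=wrist('w12.png');st(s);s,c=wrist('w12.png');st(s);st(robot.read_state())
E
```

```text
t 17.9 pos [453.7 172.5 116.6] yaw -5.37 z [-1.9e-03 -4.0e-04 -1.0e+00] F [-0.26  0.33 -3.29] M [-0.01 -0.07  0.  ] open 57.6
t 17.95 pos [453.4 172.4 116. ] yaw -5.37 z [-2.8e-03 -7.0e-04 -1.0e+00] F [-0.46  0.49 -3.61] M [ 0.04 -0.06 -0.  ] open 57.4
t 18.0 pos [453.3 172.3 115.9] yaw -5.37 z [-3.1e-03 -8.0e-04 -1.0e+00] F [ 0.11 -0.17 -2.73] M [-0.06 -0.1   0.02] open 57.4
```

arm_command(
  steps=[
    {"delta_pos": [0,0,50],"rotation": [0,0,0],"claw": 0.3},
    {"delta_pos": [30,-34,75],"rotation": [0,0,0],"claw": 0.3},
    {"delta_pos": [68,-76,75],"rotation": [0,0,0],"claw": 0.3},
    {"delta_pos": [108,-120,75],"rotation": [0,0,0],"claw": 0.3},
    {"delta_pos": [145,-161,75],"rotation": [0,0,0],"claw": 0.3},
    {"delta_pos": [165,-184,75],"rotation": [0,0,0],"claw": 0.3},
    {"delta_pos": [171,-191,65],"rotation": [0,0,0],"claw": 0.3},
    {"delta_pos": [171,-191,30],"rotation": [0,0,0],"claw": 0.3},
    {"delta_pos": [171,-191,0],"rotation": [0,0,0],"claw": 0.3},
    {"delta_pos": [171,-191,-12],"rotation": [0,0,0],"claw": 0.3},
    {"delta_pos": [171,-191,-12],"rotation": [0,0,0],"claw": 0.3},
    {"delta_pos": [171,-191,-12],"rotation": [0,0,0],"claw": 0.3},
    {"delta_pos": [171,-191,-12],"rotation": [0,0,0],"claw": 0.3},
  ],
)

```text
t: 19.62
tool_pos: [0.6264, -0.0183, 0.1074]
eef_rot: [3.138, -0.147, 0.005]
wrist_force: [-0.4, -0.1, -2.8]
opening: 0.0573
```

```bash
python3 - <<'E'
from h import *
st(robot.read_state())
s,c=wrist('w13.png');st(s);st(robot.read_state())
E
```

```text
t 19.62 pos [626.4 -18.3 107.4] yaw -5.36 z [ 3.4e-03 -4.0e-04 -1.0e+00] F [-0.42 -0.11 -2.84] M [-0.01 -0.08 -0.  ] open 57.3
t 19.62 pos [626.4 -18.3 107.4] yaw -5.36 z [ 3.4e-03 -4.0e-04 -1.0e+00] F [-0.42 -0.11 -2.84] M [-0.01 -0.08 -0.  ] open 57.3
t 19.68 pos [626.3 -18.4 107.2] yaw -5.37 z [ 3.e-03 -3.e-04 -1.e+00] F [-0.45 -0.18 -2.34] M [-0.04 -0.05 -0.06] open 57.5
```

View pics/w13.png

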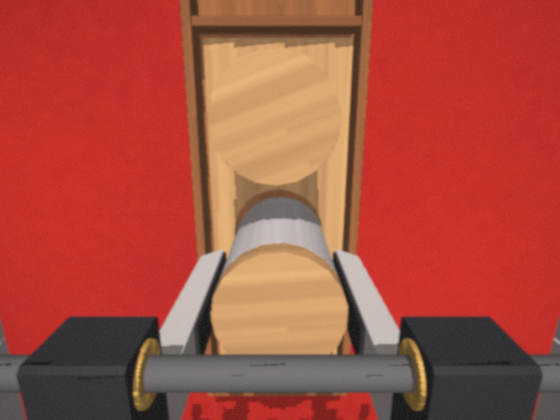

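arm_command(
  steps=[
    {"delta_pos": [-1,0,-4],"rotation": [0,0,0],"claw": 0.3},
    {"delta_pos": [-1,0,-7],"rotation": [0,0,0],"claw": 0.3},
    {"delta_pos": [-1,0,-7],"rotation": [0,0,0],"claw": 0.3},
    {"delta_pos": [-1,0,-7],"rotation": [0,0,0],"claw": 0.3},
    {"delta_pos": [-1,0,-7],"rotation": [0,0,0],"claw": 0.3},
  ],
)

```text
t: 20.3
tool_pos: [0.6246, -0.0184, 0.0986]
eef_rot: [3.138, -0.147, 0.0]
wrist_force: [-0.0, -0.4, -2.2]
opening: 0.0575
```

```bash
python3 - <<'E'
from h import *
st(robot.read_state())
E
```

```text
t 20.3 pos [624.6 -18.4  98.6] yaw -5.37 z [ 3.e-04 -0.e+00 -1.e+00] F [-0.03 -0.42 -2.17] M [-0.02 -0.1   0.01] open 57.5
```

Well aligned; lower gently into the hole.

arm_command(
  steps=[
    {"delta_pos": [-0.3,0,-2],"rotation": [0,0,0],"claw": 0.3},
    {"delta_pos": [-0.3,0,-4],"rotation": [0,0,0],"claw": 0.3},
    {"delta_pos": [-0.3,0,-6],"rotation": [0,0,0],"claw": 0.3},
    {"delta_pos": [-0.3,0,-8],"rotation": [0,0,0],"claw": 0.3},
    {"delta_pos": [-0.3,0,-8],"rotation": [0,0,0],"claw": 0.3},
    {"delta_pos": [-0.3,0,-8],"rotation": [0,0,0],"claw": 0.3},
  ],
)

```text
t: 21.05
tool_pos: [0.6242, -0.0184, 0.0905]
eef_rot: [3.138, -0.147, 0.0]
wrist_force: [0.7, -0.6, -2.3]
opening: 0.0577
```

```bash
python3 - <<'E'
from h import *
st(robot.read_state())
E
```

```text
t 21.05 pos [624.2 -18.4  90.5] yaw -5.37 z [ 2.e-04 -1.e-04 -1.e+00] F [ 0.73 -0.57 -2.32] M [-0.04 -0.03 -0.  ] open 57.7
```

arm_command(
  steps=[
    {"delta_pos": [0,0,-3],"rotation": [0,0,0],"claw": 0.3},
    {"delta_pos": [0,0,-6],"rotation": [0,0,0],"claw": 0.3},
    {"delta_pos": [0,0,-8.5],"rotation": [0,0,0],"claw": 0.3},
    {"delta_pos": [0,0,-10.5],"rotation": [0,0,0],"claw": 0.3},
    {"delta_pos": [0,0,-11.5],"rotation": [0,0,0],"claw": 0.3},
    {"delta_pos": [0,0,-11.5],"rotation": [0,0,0],"claw": 0.3},
  ],
)

```text
t: 21.8
tool_pos: [0.6242, -0.0184, 0.0791]
eef_rot: [3.138, -0.147, 0.0]
wrist_force: [0.1, 0.3, -3.1]
opening: 0.0575
```

```bash
python3 - <<'E'
from h import *
st(robot.read_state())
E
```

```text
t 21.8 pos [624.2 -18.4  79.1] yaw -5.38 z [ 3.e-04 -0.e+00 -1.e+00] F [ 0.07  0.32 -3.14] M [-0.03 -0.09  0.  ] open 57.5
```

arm_command(
  steps=[
    {"delta_pos": [0,0,-0.6],"rotation": [0,0,0],"claw": 0.3},
    {"delta_pos": [0,0,-1.2],"rotation": [0,0,0],"claw": 0.3},
    {"delta_pos": [0,0,-1.2],"rotation": [0,0,0],"claw": 0.3},
  ],
)

```text
t: 22.18
tool_pos: [0.6244, -0.0184, 0.079]
eef_rot: [3.138, -0.147, 0.001]
wrist_force: [-2.7, 0.4, 4.8]
opening: 0.0572
```

```bash
python3 - <<'E'
from h import *
st(robot.read_state())
E
```

```text
t 22.18 pos [624.4 -18.4  79. ] yaw -5.37 z [ 9.e-04 -2.e-04 -1.e+00] F [-2.65  0.4   4.82] M [0.04 0.72 0.02] open 57.2
```

arm_command(
  steps=[
    {"delta_pos": [0,0,1],"rotation": [0,0,0],"claw": 0.3},
    {"delta_pos": [0,0,1],"rotation": [0,0,0],"claw": 0.8},
    {"delta_pos": [0,0,1],"rotation": [0,0,0],"claw": 1},
    {"delta_pos": [0,0,1],"rotation": [0,0,0],"claw": 1},
    {"delta_pos": [0,0,1],"rotation": [0,0,0],"claw": 1},
    {"delta_pos": [0,0,20],"rotation": [0,0,0],"claw": 1},
    {"delta_pos": [0,0,70],"rotation": [0,0,0],"claw": 1},
    {"delta_pos": [0,0,130],"rotation": [0,0,0],"claw": 1},
    {"delta_pos": [-30,-32,167],"rotation": [0,0,0],"claw": 1},
    {"delta_pos": [-70,-76,167],"rotation": [0,0,0],"claw": 1},
    {"delta_pos": [-110,-120,167],"rotation": [0,0,0],"claw": 1},
    {"delta_pos": [-150,-164,167],"rotation": [0,0,0],"claw": 1},
    {"delta_pos": [-180,-197,167],"rotation": [0,0,0],"claw": 1},
    {"delta_pos": [-197,-215,167],"rotation": [0,0,0],"claw": 1},
    {"delta_pos": [-197,-215,167],"rotation": [0,0,0],"claw": 1},
    {"delta_pos": [-197,-215,167],"rotation": [0,0,0],"claw": 1},
    {"delta_pos": [-197,-215,167],"rotation": [0,0,0],"claw": 1},
    {"delta_pos": [-197,-215,167],"rotation": [0,0,0],"claw": 1},
  ],
)

```text
t: 24.42
tool_pos: [0.4277, -0.2327, 0.2447]
eef_rot: [-3.138, 0.145, 0.0]
wrist_force: [0.2, 1.0, 0.0]
opening: 0.0942
```

```bash
python3 - <<'E'
from h import *
s,c=wrist('w14.png'); st(s); lid(c,0)
E
```

```text
t 24.43 pos [ 427.7 -232.7  244.7] yaw -5.28 z [-0.e+00  3.e-04 -1.e+00] F [0.25 1.04 0.02] M [-0.04 -0.07  0.03] open 94.2
ellipse mm [ 627.6 -430.4] [37.9 95.4] area 1545.5 px [495.81990521 374.31753555]
ellipse mm [ 191.8 -390.1] [38.1 95.5] area 1576.0 px [ 62.44761905 373.71428571]
ellipse mm [ 424.7 -232.9] [56.6 59.3] area 3291.0 px [277.46774194 206.20967742]
ellipse mm [ 578.3 -119. ] [ 79.6 115.5] area 11854.0 px [460.59862385  46.63302752]
```

View pics/w14.png

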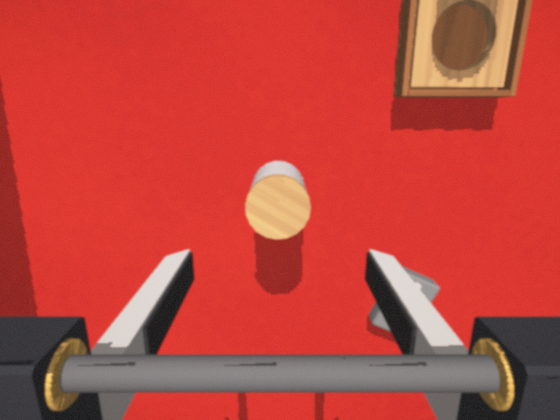

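arm_command(
  steps=[
    {"delta_pos": [-3,0,-60],"rotation": [0,0,0],"claw": 1},
    {"delta_pos": [-3,0,-120],"rotation": [0,0,0],"claw": 1},
    {"delta_pos": [-3,0,-160],"rotation": [0,0,0],"claw": 1},
    {"delta_pos": [-3,0,-172],"rotation": [0,0,0],"claw": 1},
    {"delta_pos": [-3,0,-172],"rotation": [0,0,0],"claw": 1},
    {"delta_pos": [-3,0,-172],"rotation": [0,0,0],"claw": 1},
    {"delta_pos": [-3,0,-172],"rotation": [0,0,0],"claw": 1},
    {"delta_pos": [-3,0,-172],"rotation": [0,0,0],"claw": 1},
    {"delta_pos": [-3,0,-172],"rotation": [0,0,0],"claw": 0.3},
    {"delta_pos": [-3,0,-172],"rotation": [0,0,0],"claw": 0.3},
    {"delta_pos": [-3,0,-172],"rotation": [0,0,0],"claw": 0.3},
    {"delta_pos": [-3,0,-172],"rotation": [0,0,0],"claw": 0.3},
    {"delta_pos": [-3,0,-172],"rotation": [0,0,0],"claw": 0.3},
  ],
  newtons=30,
)

```text
t: 26.1
tool_pos: [0.4244, -0.2334, 0.0728]
eef_rot: [3.138, -0.147, 0.001]
wrist_force: [-0.0, 0.2, 0.7]
opening: 0.0576
```

```bash
python3 - <<'E'
from h import *
st(robot.read_state())
E
```

```text
t 26.1 pos [ 424.4 -233.4   72.8] yaw -5.37 z [ 5.e-04 -1.e-04 -1.e+00] F [-0.05  0.17  0.65] M [-0.02 -0.21  0.03] open 57.6
```

arm_command(
  steps=[
    {"delta_pos": [0,0,30],"rotation": [0,0,0],"claw": 0.3},
    {"delta_pos": [0,0,80],"rotation": [0,0,0],"claw": 0.3},
    {"delta_pos": [40,28,80],"rotation": [0,0,0],"claw": 0.3},
    {"delta_pos": [85,60,80],"rotation": [0,0,0],"claw": 0.3},
    {"delta_pos": [130,91,80],"rotation": [0,0,0],"claw": 0.3},
    {"delta_pos": [170,119,80],"rotation": [0,0,0],"claw": 0.3},
    {"delta_pos": [191,134.5,80],"rotation": [0,0,0],"claw": 0.3},
    {"delta_pos": [192,134.5,60],"rotation": [0,0,0],"claw": 0.3},
    {"delta_pos": [192,134.5,35],"rotation": [0,0,0],"claw": 0.3},
    {"delta_pos": [192,134.5,28],"rotation": [0,0,0],"claw": 0.3},
    {"delta_pos": [192,134.5,28],"rotation": [0,0,0],"claw": 0.3},
    {"delta_pos": [192,134.5,28],"rotation": [0,0,0],"claw": 0.3},
    {"delta_pos": [192,134.5,28],"rotation": [0,0,0],"claw": 0.3},
    {"delta_pos": [192,134.5,28],"rotation": [0,0,0],"claw": 0.3},
    {"delta_pos": [192,134.5,28],"rotation": [0,0,0],"claw": 0.3},
  ],
)

```text
t: 27.98
tool_pos: [0.6163, -0.0989, 0.1012]
eef_rot: [3.138, -0.147, 0.001]
wrist_force: [-0.4, -0.6, -1.6]
opening: 0.058
```

```bash
python3 - <<'E'
from h import *
s,c=wrist('w15.png');st(s);st(robot.read_state())
E
```

```text
t 27.98 pos [616.3 -98.9 101.2] yaw -5.37 z [ 7.e-04 -2.e-04 -1.e+00] F [-0.39 -0.61 -1.58] M [-0.08 -0.1  -0.09] open 58.0
t 28.02 pos [616.3 -98.9 101. ] yaw -5.37 z [ 4.e-04 -1.e-04 -1.e+00] F [-0.77 -0.16 -1.13] M [ 0.   -0.08 -0.04] open 57.7
```

View pics/w15.png

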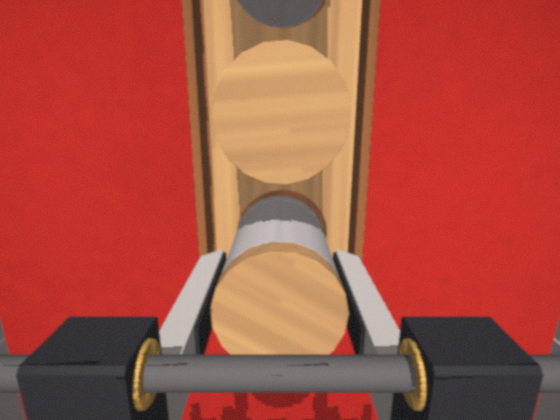

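arm_command(
  steps=[
    {"delta_pos": [0.4,0.2,-3],"rotation": [0,0,0],"claw": 0.3},
    {"delta_pos": [0.4,0.2,-6],"rotation": [0,0,0],"claw": 0.3},
    {"delta_pos": [0.4,0.2,-8],"rotation": [0,0,0],"claw": 0.3},
    {"delta_pos": [0.4,0.2,-10],"rotation": [0,0,0],"claw": 0.3},
    {"delta_pos": [0.4,0.2,-10],"rotation": [0,0,0],"claw": 0.3},
    {"delta_pos": [0.4,0.2,-10],"rotation": [0,0,0],"claw": 0.3},
  ],
)

```text
t: 28.78
tool_pos: [0.6166, -0.0987, 0.0909]
eef_rot: [3.138, -0.147, 0.0]
wrist_force: [0.7, 0.6, -0.9]
opening: 0.0577
```

```bash
python3 - <<'E'
from h import *
st(robot.read_state())
E
```

```text
t 28.77 pos [616.6 -98.7  90.9] yaw -5.37 z [ 3.e-04 -1.e-04 -1.e+00] F [ 0.7   0.58 -0.87] M [-0.07 -0.03 -0.01] open 57.7
```

arm_command(
  steps=[
    {"delta_pos": [0,0,-3],"rotation": [0,0,0],"claw": 0.3},
    {"delta_pos": [0,0,-6],"rotation": [0,0,0],"claw": 0.3},
    {"delta_pos": [0,0,-9],"rotation": [0,0,0],"claw": 0.3},
    {"delta_pos": [0,0,-11],"rotation": [0,0,0],"claw": 0.3},
    {"delta_pos": [0,0,-12],"rotation": [0,0,0],"claw": 0.3},
    {"delta_pos": [0,0,-12.5],"rotation": [0,0,0],"claw": 0.3},
    {"delta_pos": [0,0,-12.5],"rotation": [0,0,0],"claw": 0.3},
  ],
)

```text
t: 29.65
tool_pos: [0.6164, -0.0986, 0.0788]
eef_rot: [3.138, -0.147, -0.0]
wrist_force: [-2.6, 0.7, 1.7]
opening: 0.0576
```

```bash
python3 - <<'E'
from h import *
st(robot.read_state())
E
```

```text
t 29.65 pos [616.4 -98.6  78.8] yaw -5.37 z [-2.e-04 -0.e+00 -1.e+00] F [-2.58  0.66  1.73] M [0.08 0.52 0.03] open 57.6
```

On the floor at 78.8 as predicted. Release, rise and back off.

arm_command(
  steps=[
    {"delta_pos": [0,0,0.4],"rotation": [0,0,0],"claw": 0.3},
    {"delta_pos": [0,0,0.4],"rotation": [0,0,0],"claw": 0.8},
    {"delta_pos": [0,0,0.4],"rotation": [0,0,0],"claw": 1},
    {"delta_pos": [0,0,0.4],"rotation": [0,0,0],"claw": 1},
    {"delta_pos": [0,0,0.4],"rotation": [0,0,0],"claw": 1},
    {"delta_pos": [0,0,20],"rotation": [0,0,0],"claw": 1},
    {"delta_pos": [0,0,70],"rotation": [0,0,0],"claw": 1},
    {"delta_pos": [0,0,130],"rotation": [0,0,0],"claw": 1},
    {"delta_pos": [0,0,173],"rotation": [0,0,0],"claw": 1},
    {"delta_pos": [-40,0,190],"rotation": [0,0,0],"claw": 1},
    {"delta_pos": [-100,-30,190],"rotation": [0,0,0],"claw": 1},
    {"delta_pos": [-150,-60,190],"rotation": [0,0,0],"claw": 1},
    {"delta_pos": [-200,-90,190],"rotation": [0,0,0],"claw": 1},
    {"delta_pos": [-230,-140,190],"rotation": [0,0,0],"claw": 1},
    {"delta_pos": [-240,-190,190],"rotation": [0,0,0],"claw": 1},
    {"delta_pos": [-240,-190,190],"rotation": [0,0,0],"claw": 1},
    {"delta_pos": [-240,-190,190],"rotation": [0,0,0],"claw": 1},
  ],
)

```text
t: 31.78
tool_pos: [0.3767, -0.2885, 0.2694]
eef_rot: [3.138, -0.148, 0.002]
wrist_force: [0.2, 0.0, 0.5]
opening: 0.0935
```

```bash
python3 - <<'E'
from h import *
for n,b in (('top',(190,140,380,290)),('scene',(140,140,360,290))):
    c=eyes.camera(n); x0,y0,x1,y1=b
    im=cv2.resize(c['image'][y0:y1,x0:x1],None,fx=3.6,fy=3.6,interpolation=cv2.INTER_CUBIC)[:,:,::-1].copy()
    # predicted rims of lid tops when home (z=.102, red) 
    for ctr in ((.6317,.0609),(.6242,-.0187),(.6167,-.0984)):
        for z,col in ((.102,(0,0,255)),(.118,(255,0,0))):
            a=np.linspace(0,2*np.pi,40)
            pts=np.array([proj(c,(ctr[0]+.029*np.cos(t),ctr[1]+.029*np.sin(t),z)) for t in a])
            pts=((pts-[x0,y0]+.5)*3.6-.5).astype(int)
            cv2.polylines(im,[pts.reshape(-1,1,2)],True,col,1)
    cv2.imwrite('pics/f_%s.png'%n,im); save(c,n+'_end.png')
st(robot.read_state())
E
```

```text
t 31.88 pos [ 377.1 -287.8  269.1] yaw -5.28 z [ 1.e-03 -4.e-04 -1.e+00] F [1.61 0.63 0.31] M [-0.04 -0.08 -0.01] open 93.7
```

View pics/f_top.png

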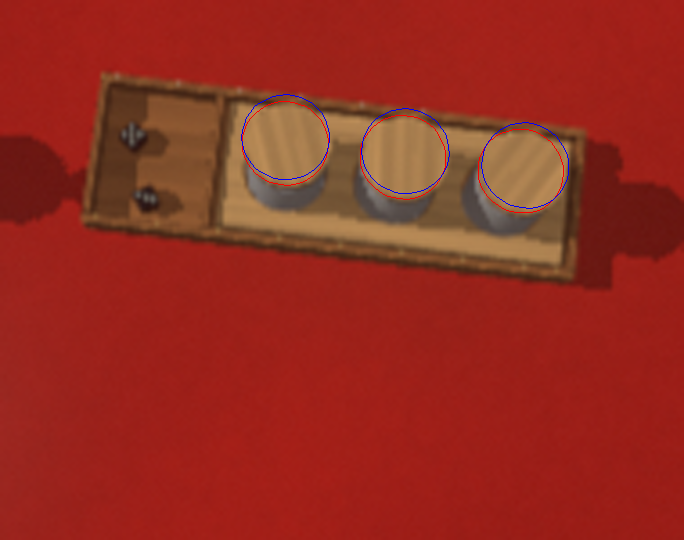

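View pics/f_scene.png

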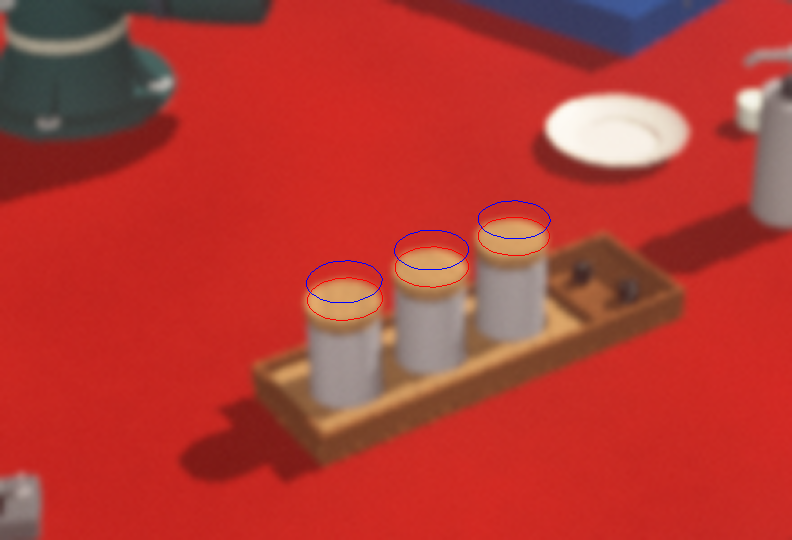

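View pics/top_end.png

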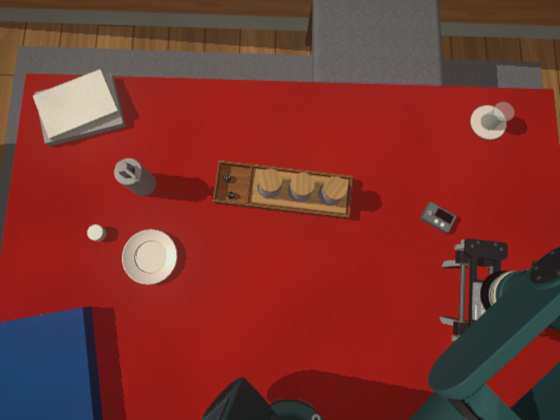

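Lids in the scene view, around (345,300), (432,268) and (514,237) in the crop, match the fully-home red outlines. They do not match the blue outlines for standing on the board. The dispenser, saucer, timer, checkers and dice look undisturbed, so I am handing in.

```bash
python3 - <<'E'
from h import *
print(robot.finish_job())
E
```

```text
the job is handed in; nothing more can be done
None
```

All three canisters are in the tray, each in the well for its weight, and I handed the job in at about 32 s of the 72 s allowed.

- **Weights:** I read about 5.0 N (heaviest), 3.2 N (middle) and 1.2 N (lightest). The force noise was around 0.5 N, so the three were easy to tell apart.
- **Order:** The first canister I picked up was the lightest, so I set it back and picked it up last. I then placed the heaviest in the well by the dice pocket, the middle one in the middle well and the lightest in the far well.
- **Letting down:** Each one went past the board level and stopped firmly where the tray floor should be. The heaviest touched the side of its hole on the way in, at about 4–5 N. That is below the 6 N that would slide the board. It also stopped 1–2 mm higher than I first expected. I put that down to the arm settling slowly, since the other two grasps showed the same offset. Downward forces stayed below about 10 N.
- **Final check:** In the top and scene pictures the lids match the outlines for fully home, not for standing on the board. The dispenser, saucer, timer, checkers and dice look unmoved by eye; I did not measure them. No check failed.

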